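# Set the can labeller's plate height with spacer rings

## Task

Change the bench labeller over to the can size whose red-topped height gauge now stands right beside the hub: one spacer ring is still on the hub from the last size; add rings on top of it, round the bore, and put the can plate on them so that the plate's flat can seat comes level with the red top of that gauge, no ring too many or too few. The plate's flatted shaft goes down through the rings into the hub's bore; turn the plate and feel for the angle at which it drops in, so that it sits fully home and flat on the rings. Leave the plate and rings in place, and do not disturb the can, the cup or the wrench.

Things in the scene. Friction and masses are not known exactly. Their poses are not given: they have to be found in the camera images.
- labeller: bench can labeller, fixed: steel housing 270 (x) by 460 (y), deck 50 above the table; origin under its centre, x away from its front edge, z up. The hub is on the right part of the deck. Left (+y) of the hub axis stand a peel plate (135 away, 4 by 100, top 147 above the table) and a label reel (255 away, 150 across, top 182). The height gauges stand on the far (+x) part of the deck
- hub_face (a point): centre of the hub's flat top face, 85 above the table, on the bore's axis. The hub is a steel cylinder of 72 diameter that rises 35 above the deck; it is braked where it last stopped (some 1.5 N m to turn it). Axes are those of the labeller: they do not show the hub's angle
- bore_floor (a point): bottom of the hub's vertical D bore, on its axis, 35 below the hub's face; axes those of the labeller. The bore is 18.4 in diameter with one flat, 4.5 from the axis, from the face down. The flat lies on the labeller's front (-x) side give or take 40 degrees, angle not reported: the plate's yaw must be the labeller's yaw plus that angle. Seen from above until covered
- can_plate: can plate, 240 to 390 g: blue disc of 64 diameter, 16 thick, with a round boss (44 falling to 41 diameter, 6 high) on top, and a steel shaft with one flat under it. Origin on the axis at the disc's underside, z up. The shaft's flat faces the plate's own -x, under the white line on the disc's top. At the start it hangs in the wooden stand
- plate_seat (a point): centre of the can seat: level with the flat annular top of the blue disc round the boss, 16 above the disc's underside
- plate_tip (a point): centre of the lower end of the can plate's shaft, 52 below the disc's underside. The shaft is 16 in diameter with one flat 3.3 from the axis; the last 2 are chamfered. It enters the D bore within about 8 degrees either side of the right angle; at other angles its end stands on the bore's flat and the disc's underside stays 52 above the hub's face
- stand: wooden stand for the can plate, fixed: block 56 by 56, 58 tall, with a round vertical hole of 22 diameter in which the plate's shaft hangs, the disc resting on its top; origin under its centre
- ring_on_hub: spacer ring, black plastic, outside diameter 60, bore 24, 16 thick, already lying on the hub's face round the bore, centred within about 2; origin on its axis at its underside. Mass 50 to 110 g, loose
- ring_thick: spacer ring, black plastic, outside diameter 60, bore 24, 16 thick, lying flat on the table at the start; origin on its axis at its underside, z up. The only thick one on the table. Mass 50 to 110 g, loose
- ring_thin1: spacer ring, brass-coloured, outside diameter 60, bore 24, 10 thick, lying flat on the table at the start; origin on its axis at its underside, z up. One of three alike. Mass 50 to 110 g, loose
- ring_thin2: spacer ring, brass-coloured, outside diameter 60, bore 24, 10 thick, lying flat on the table at the start; origin on its axis at its underside, z up. One of three alike. Mass 50 to 110 g, loose
- ring_thin3: spacer ring, brass-coloured, outside diameter 60, bore 24, 10 thick, lying flat on the table at the start; origin on its axis at its underside, z up. One of three alike. Mass 50 to 110 g, loose
- gauge_short: height gauge for one can size, fixed where it stands on the labeller's deck: a 24 foot, a 14 aluminium pillar and a flat red tongue 30 by 14 by 6 at the top, 83 tall in all; origin under its foot, on the deck. Of the three gauges the one to work to stands 98 from the hub's axis; the other two are parked, more than 145 from it
- gauge_mid: height gauge for one can size, fixed where it stands on the labeller's deck: a 24 foot, a 14 aluminium pillar and a flat red tongue 30 by 14 by 6 at the top, 87 tall in all; origin under its foot, on the deck. Of the three gauges the one to work to stands 98 from the hub's axis; the other two are parked, more than 145 from it
- gauge_tall: height gauge for one can size, fixed where it stands on the labeller's deck: a 24 foot, a 14 aluminium pillar and a flat red tongue 30 by 14 by 6 at the top, 93 tall in all; origin under its foot, on the deck. Of the three gauges the one to work to stands 98 from the hub's axis; the other two are parked, more than 145 from it
- gauge_short_mark (a point): the mark: upper face of gauge_short's red tongue, near the end that faces -x, 83 above the deck
- gauge_mid_mark (a point): the mark: upper face of gauge_mid's red tongue, near the end that faces -x, 87 above the deck
- gauge_tall_mark (a point): the mark: upper face of gauge_tall's red tongue, near the end that faces -x, 93 above the deck
- sample_can: bystander: full can with a yellow label, 66 diameter, 120 tall; origin under its centre
- tasting_cup: bystander: clear cup, 60 across the rim, 45 tall; origin under its centre
- wrench: bystander: wrench 160 long lying flat
There are look-alikes about, which are no part of the job. What is shaped like the ring_on_hub but purple or turquoise is not meant.

How it is judged:
By the outcome, as a careful person would: the job done as asked, in the order asked, and still so for the second after the job is handed in, with the robot touching nothing.
It also fails if it takes over 72 s, if anything falls off the work surface, if the arm or the gripper's body presses on something with over 40 N, if the wrist force passes 120 N, or if a joint passes its speed limit or range.

## Robot

A 6-joint arm with a two-finger parallel gripper is mounted at the origin on the work surface. World frame = base frame: x ahead of the robot, y to its left, z up, the work surface at z = 0. Lengths are in mm, angles in rad, forces in N, time in s.
With the tool pointing down it reaches from about 300 to 825 mm from the base axis. Payload 5.4 kg.
Tool frame: the origin (TCP) lies between the finger pads; the fingertips stand 25 mm ahead of it and the grasp point (between the pads) lies 6 mm ahead of it; z points along the fingers, y is the line along which they close (so a half turn about z gives the same grasp; the last joint's range is limited). The gripper opens to 92 mm and grips with 3 to 60 N. Pads are 20 mm wide; open, the fingers measure 128 mm over their backs; the gripper's body (75 mm by 189 mm) begins 69 mm behind the grasp point.
Start: joints at [-1.479, 0.158, 1.597, -0, 1.386, -0.21], TCP at [170.889, -549.002, 239.601] pointing down, gripper open.
Joint ranges: [-2.91, 2.91], [-0.94, 2.29], [0.18, 2.7], [-1.29, 4.43], [0.17, 2.64], [-3, 3]. Speed limits (rad/s): [2.57, 2.57, 3.14, 3.14, 3.14, 3.14].

## Interface

Orientations are given as a unit quaternion [x, y, z, w].
In Python, from plant import state, snapshot, get_calibration, close_job gives the robot as it stands.
- The arm moves only by the tool arm_command, never from a script. Its arguments are lists of equal length, an entry for each row: "offset": the shift along the tool's x, y, z in mm, a list of three; "twist": the turn about the tool's z in degrees; "jaw": the closure in counts, from 0 (fully open) to 255 (shut). A call has 1 to 12 rows; each row is the pose to reach, as a shift and turn from the pose commanded when the call began, along the tool's axes at that moment; what a row does not reach only later rows make up. A row lasts 1/12 s, in which the tool goes at most 41.7 mm and 7.16 degrees, less where a joint would pass 70% of its speed; a pose out of reach is approached as far as the arm can. A call with a gripper value outside its range is refused whole. The fingers move at their own pace and stop on an object; the grip force is fixed at half the most. Time passes only in rows, so rows that repeat a pose let the fingers close. It gives the time, the measured TCP pose, the force and the opening at its end, in the units of the state.
- state(): the state, without advancing time (a new reading comes with each control period).
- snapshot(name): name is "side" or "top" or "wrist"; returns the picture (420x560x3 uint8, red, green, blue); there is no depth.
- get_calibration(name): a dict with "intrinsics" (3x3 intrinsics, pixels), "T" (4x4, takes a point from camera to world coordinates); the wrist camera has in their place "T_tool_cam" (4x4, takes a point from camera to tool coordinates, whose origin is the TCP and whose axes are the flange's). Camera axes: x right, y up, looking along -z (the intrinsics and any distortion apply to the point x, -y, -z); pixel columns grow to the right and rows downward; lengths in mm; the calibration is good to about 2 mm. A picture is of the moment at which its call begins: read the wrist's pose just before it. get_calibration takes no time and is no camera call.
- close_job(): hands the job in, once; it reports no verdict.
The state is a dict: "time": time; "joint_pos": joint angles; "joint_velocities": joint speeds; "joint_efforts": joint torques, N m; "tcp_pos": TCP position; "eef_rot": TCP orientation; "force": force on the tool from outside, world axes, zero at the start; "ft_torque": the same for the moment, N m; "gripper_width": finger opening in mm.
Only numpy, scipy, OpenCV 4.12 (cv2) and the standard library are available. Lean on these libraries where they do the work, as an engineer would, in place of code of your own. Each camera call takes 0.05 s, during which the arm holds its last target. There are 200 camera calls.

## Working session

There is one attempt and no reset: what is moved stays moved. The work goes in short steps, Python scripts to look and compute and a tool call to move; the robot and the scene stay as the last step left them, time stands still between calls to the robot, and variables do not carry over. Pictures are saved under pics/ and viewed, on a budget of 10 in all, crops included, one or two more only if the job needs it, and the job is handed in when it is done.

Besides the shell and the picture viewer there is one more tool, called after "Request:" by a JSON object that holds its "api" and its "payload". arm_command: Moves the arm, as the interface text tells. Its arguments: {"type":"object","properties":{"offset":{"type":"array"},"twist":{"type":"array"},"jaw":{"type":"array"}},"required":["offset","twist","jaw"]}

```bash
mkdir -p pics; ls; python3 - <<'E'
from plant import *
import cv2,numpy as np
np.set_printoptions(precision=4,suppress=True)
s=state();print(s)
for n in("side","top","wrist"):
    c=get_calibration(n);print(n,c)
for n in("side","top"):
    cv2.imwrite(f"pics/{n}0.png",snapshot(n)[:,:,::-1])
E
```

```text
pics
{'time': 0.0, 'joint_pos': array([-1.4791,  0.1591,  1.5982, -0.    ,  1.3862, -0.2101]), 'joint_velocities': array([ 0.0013,  0.001 ,  0.001 ,  0.0004,  0.0015, -0.0002]), 'joint_efforts': array([ -0.0003, -38.557 , -32.2107,   0.07  ,   0.0378,  -0.0001]), 'tcp_pos': array([ 170.8423, -548.4103,  238.6075]), 'eef_rot': array([ 0.9886,  0.1503,  0.    , -0.001 ]), 'force': array([-0.0443,  0.2819, -0.3635]), 'ft_torque': array([0.003 , 0.0416, 0.0519]), 'gripper_width': 92.03822910780958}
side {'intrinsics': array([[482.577 ,   0.    , 290.5551],
       [  0.    , 482.577 , 206.8067],
       [  0.    ,   0.    ,   1.    ]]), 'T': array([[ -0.9652,   0.1568,  -0.2093, 312.0785],
       [ -0.261 ,  -0.6277,   0.7334, 853.1548],
       [ -0.0164,   0.7625,   0.6467, 866.596 ],
       [  0.    ,   0.    ,   0.    ,   1.    ]])}
top {'intrinsics': array([[521.5655,   0.    , 285.5442],
       [  0.    , 521.5655, 210.5999],
       [  0.    ,   0.    ,   1.    ]]), 'T': array([[  -0.0106,    0.9927,   -0.1205,  427.8448],
       [  -0.9999,   -0.0105,    0.0014,   -5.7171],
       [   0.0001,    0.1205,    0.9927, 1297.9658],
       [   0.    ,    0.    ,    0.    ,    1.    ]])}
wrist {'intrinsics': array([[373.9458,   0.    , 281.4935],
       [  0.    , 373.9458, 210.8881],
       [  0.    ,   0.    ,   1.    ]]), 'T_tool_cam': array([[  -0.0003,    0.9687,    0.2482,   70.1338],
       [   1.    ,    0.0004,   -0.0004,   -0.3166],
       [  -0.0005,    0.2482,   -0.9687, -145.3736],
       [   0.    ,    0.    ,    0.    ,    1.    ]])}
```

View pics/top0.png

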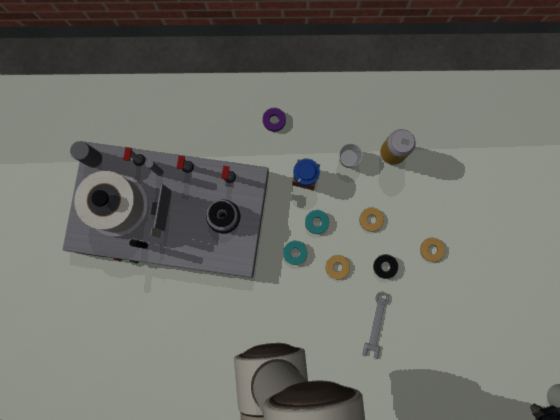

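View pics/side0.png

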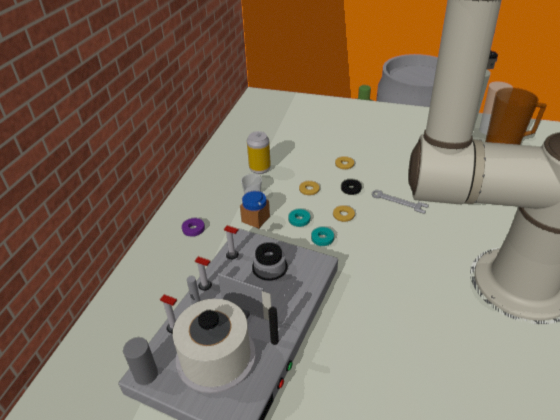

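```bash
cat > h.py <<'E'
from plant import *
import cv2,numpy as np
from scipy.spatial.transform import Rotation as R
np.set_printoptions(precision=1,suppress=True)
def cam(n,s=None):
    c=get_calibration(n)
    if n!="wrist": return c["intrinsics"],np.array(c["T"])
    T=np.eye(4);T[:3,:3]=R.from_quat(s["eef_rot"]).as_matrix();T[:3,3]=s["tcp_pos"]
    return c["intrinsics"],T@np.array(c["T_tool_cam"])
def ray(C,uv):
    K,T=C;d=np.array([(uv[0]-K[0,2])/K[0,0],-(uv[1]-K[1,2])/K[1,1],-1])
    return T[:3,3],T[:3,:3]@d
def onz(C,uv,z):
    o,d=ray(C,uv);return o+d*(z-o[2])/d[2]
def tri(C1,u1,C2,u2):
    (a,d),(b,e)=ray(C1,u1),ray(C2,u2);d=d/np.linalg.norm(d);e=e/np.linalg.norm(e)
    t=np.linalg.lstsq(np.c_[d,-e],b-a,rcond=None)[0]
    return (a+d*t[0]+b+e*t[1])/2,np.linalg.norm(a+d*t[0]-b-e*t[1])
def proj(C,p):
    K,T=C;q=np.linalg.inv(T)@np.r_[p,1];return K[0,0]*q[0]/-q[2]+K[0,2],-K[1,1]*q[1]/-q[2]+K[1,2]
def blobs(img,lo,hi,amin=20):
    m=cv2.inRange(cv2.cvtColor(img,cv2.COLOR_RGB2HSV),lo,hi)
    n,_,st,c=cv2.connectedComponentsWithStats(m)
    return [(c[i],st[i]) for i in range(1,n) if st[i,4]>=amin]
def bc(st): return st[0]+st[2]/2-.5,st[1]+st[3]/2-.5
def rel(s,p):
    "world point -> tool-frame offset"
    return R.from_quat(s["eef_rot"]).as_matrix().T@(np.array(p)-s["tcp_pos"])
E
python3 - <<'E'
from h import *
im={n:cv2.imread(f"pics/{n}0.png")[:,:,::-1].copy() for n in("top","side")}
col={"orange":((8,90,60),(24,255,255)),"black":((0,0,0),(180,255,28)),"red":((0,170,70),(6,255,255)),"blue":((105,150,50),(125,255,255)),"purple":((128,100,30),(150,255,255))}
for k,(lo,hi) in col.items():
  for n in im:
    for c,st in blobs(im[n],lo,hi,25):
      if st[4]<2500: print(k,n,c,st,onz(cam(n),bc(st),{"orange":10,"black":16,"red":138,"blue":74}.get(k,0)))
E
```

```text
orange top [386.2 152.7] [381 139  15  25 166] [ 732.9 -267.6   10. ]
orange top [371.3 219. ] [360 208  24  23 369] [ 560.9 -220.7   10. ]
orange top [432.4 249.4] [421 238  24  24 388] [ 483.7 -368.8   10. ]
orange top [337.5 266.7] [326 255  24  24 378] [ 444.5 -133.7   10. ]
orange side [5.5 4.1] [ 0  0 15 11 67] [ 2578.5 -1414.8    10. ]
orange side [19.5 17.7] [  0   0  44  37 469] [ 2354.1 -1251.3    10. ]
orange side [44.9  5.8] [42  0  7 14 37] [ 2349.1 -1438.5    10. ]
orange side [57.7  4.2] [47  0 26 12 91] [ 2279.5 -1470.7    10. ]
orange side [80.1 10.2] [ 66   0  35  24 227] [ 2091.8 -1411.2    10. ]
orange side [128.    5.1] [118   0  26  15 123] [ 1875.7 -1532.4    10. ]
orange side [147.6   8.8] [135   0  35  23 232] [ 1728.5 -1498.4    10. ]
orange side [165.6  12.4] [149   0  42  30 258] [ 1611.5 -1468.3    10. ]
orange side [103.4  16.5] [ 89   2  30  31 282] [ 1935.  -1358.7    10. ]
orange side [53.2 23.1] [ 37   9  31  30 242] [ 2143.  -1215.6    10. ]
orange side [122.1  25. ] [109  11  27  29 237] [ 1778.3 -1274.8    10. ]
orange side [72.6 35.9] [ 54  19  3
[... 7919 characters left out ...]
08.1] [259 394  14  26  95] [484.2 446.   16. ]
red top [127.  153.6] [124 148   7  12  61] [703.  351.2 138. ]
red top [180.4 161.8] [177 156   7  12  61] [683.2 230.6 138. ]
red top [225.1 172.5] [222 167   7  12  65] [656.8 128.6 138. ]
red side [230.8 229.3] [225 226  13   7  52] [656.3 132.5 138. ]
red side [202.  260.9] [196 257  13   8  63] [681.1 237.4 138. ]
red side [168.  299.6] [161 295  15  10  87] [703.9 348.4 138. ]
blue top [306.3 171.7] [294 160  26  25 507] [668.6 -58.4  74. ]
blue side [253.8 200.4] [243 192  23  18 344] [666.8 -47.1  74. ]
purple top [273.8 119.3] [263 108  23  23 333] [822.   19.5   0. ]
purple side [192.7 226.8] [182 218  22  18 296] [824.7  11.9   0. ]
```

Request:
{"api": "arm_command", "payload": {"offset": [[513,-541,54],[513,-541,54],[513,-541,54],[513,-541,54],[513,-541,54],[513,-541,54],[513,-541,54],[513,-541,54],[513,-541,54],[513,-541,54],[513,-541,54],[513,-541,54]], "twist": [0,0,0,0,0,0,0,0,0,0,0,0], "jaw": [0,0,0,0,0,0,0,0,0,0,0,0]}}

```text
time: 1.1
tcp_pos: [391.2, -99.4, 203.2]
eef_rot: [0.989, 0.15, 0.0, 0.0]
force: [0.6, 0.4, -1.1]
gripper_width: 91.9
```

Request:
{"api": "arm_command", "payload": {"offset": [[170,-179,18],[170,-179,18],[170,-179,18],[170,-179,18],[170,-179,18],[170,-179,18],[170,-179,18],[170,-179,18],[170,-179,18]], "twist": [0,0,0,0,0,0,0,0,0], "jaw": [0,0,0,0,0,0,0,0,0]}}

```text
time: 1.85
tcp_pos: [499.5, 119.6, 185.0]
eef_rot: [0.989, 0.151, -0.001, 0.0]
force: [0.8, 0.0, -0.7]
gripper_width: 91.8
```

```bash
python3 - <<'E'
from h import *
s=state();w=snapshot("wrist");print(s["time"],s["tcp_pos"],s["eef_rot"])
import pickle;pickle.dump((s,w),open("w1.pkl","wb"))
cv2.imwrite("pics/w1.png",w[:,:,::-1])
T,S=cam("top"),cam("side")
for a,b in (((127,153.6),(168,299.6)),((180.4,161.8),(202,260.9)),((225.1,172.5),(230.8,229.3)),((221,213.5),(268.5,254))):print(*tri(T,a,S,b))
C=cam("wrist",s);print(proj(C,(567,142,101)))
E
```

```text
1.85 [499.5 119.6 185. ] [ 1.   0.2 -0.   0. ]
[702.3 350.4 140.6] 0.19938102487431916
[684.6 231.5 129.7] 0.4418920821248346
[658.2 129.  133.4] 0.8576774538763463
[568.7 142.9  91.2] 0.8376364056759369
(np.float64(279.6967662675912), np.float64(113.2736814951671))
```

View pics/w1.png

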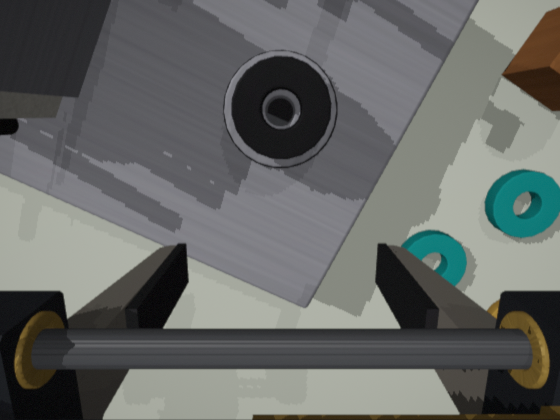

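```bash
python3 - <<'E'
from h import *
import pickle
s,w=pickle.load(open("w1.pkl","rb"))
c=w[60:160,230:330].astype(float)*1.5
c=cv2.resize(np.clip(c,0,255).astype(np.uint8),(600,600),interpolation=cv2.INTER_CUBIC)
h=cv2.createCLAHE(3,(4,4)).apply(cv2.cvtColor(c,cv2.COLOR_RGB2GRAY))
cv2.imwrite("pics/w1c.png",h)
E
```

```text
(no output)
```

View pics/w1c.png

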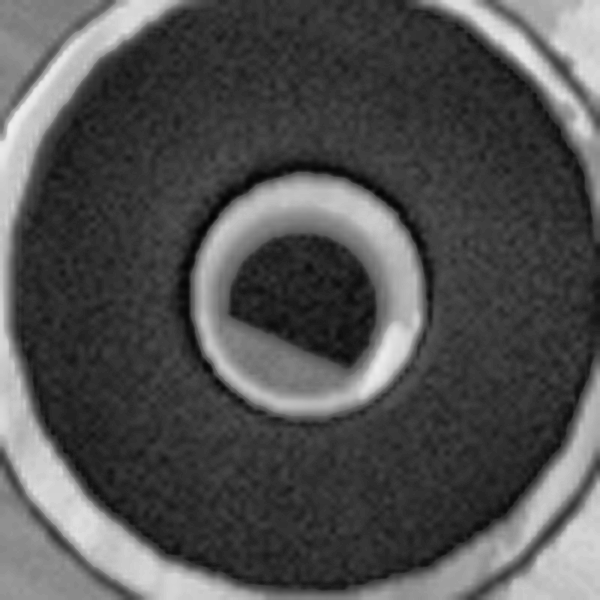

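```bash
python3 - <<'E'
from h import *
import pickle
s,w=pickle.load(open("w1.pkl","rb"));C=cam("wrist",s)
g=lambda x,y:(230+(x+.5)/6-.5,60+(y+.5)/6-.5)
print("floor c",onz(C,g(304,307),50),"ring bore",onz(C,g(309,291),101),"hub",onz(C,(280,109),85))
p,q=onz(C,g(230,315),50),onz(C,g(352,365),50);d=q-p
c=onz(C,g(304,307),50);n=np.array([-d[1],d[0]]);n*=-np.sign(n@(c-p)[:2])
print("flat dir deg",np.degrees(np.arctan2(n[1],n[0])))
# hub circle via edges of the ring (dark) 
m=cv2.inRange(cv2.cvtColor(w,cv2.COLOR_RGB2GRAY),0,45);n_,l,st,ce=cv2.connectedComponentsWithStats(m)
i=l[85,281];print(st[i],onz(C,bc(st[i]),101))
print("tool yaw x",np.degrees(np.arctan2(*R.from_quat(s["eef_rot"]).as_matrix()[[1,0],0])))
# front edge of housing: corners in picture (0,172)-(305,305), z=50
a,b=onz(C,(0,173),50),onz(C,(305,306),50);e=a-b;print("front edge dir",np.degrees(np.arctan2(e[1],e[0])))
E
```

```text
floor c [568.9 142.4  50. ] ring bore [570.1 142.1 101. ] hub [569.6 142.7  85. ]
flat dir deg 175.61409412712197
[ 232   57   99  102 6733] [570.4 142.2 101. ]
tool yaw x 17.316790904857438
front edge dir 81.72582022994807
```

Request:
{"api": "arm_command", "payload": {"offset": [[-128,227,47],[-128,227,47],[-128,227,47],[-128,227,47],[-128,227,47],[-128,227,47],[-128,227,47],[-128,227,47],[-128,227,47],[-128,227,47]], "twist": [0,0,0,0,0,0,0,0,0,0], "jaw": [0,0,0,0,0,0,0,0,0,0]}}

```text
time: 2.73
tcp_pos: [445.1, -134.7, 138.8]
eef_rot: [0.989, 0.15, 0.0, -0.0]
force: [0.0, 0.3, 0.5]
gripper_width: 91.6
```

```bash
cat > brass.py <<'E'
from h import *
s=state();w=snapshot("wrist");C=cam("wrist",s);print(s["time"],s["tcp_pos"])
for c,st in blobs(w,(8,90,40),(24,255,255),600):
    p=onz(C,bc(st),10);print(st,p,"rel",rel(s,p))
cv2.imwrite("pics/w_%d.png"%(s["time"]*100),w[:,:,::-1])
E
python3 brass.py
```

```text
2.7333 [ 445.1 -134.7  138.8]
[ 404   46   88   88 5250] [ 563.  -219.5   10. ] rel [ 87.4 115.9 128.8]
[ 243  170   78   77 3986] [ 447.1 -133.9   10. ] rel [  2.1  -0.2 128.8]
[541 219  19  59 796] [ 478.3 -342.6   10. ] rel [-30.  208.4 128.8]
[ 500  311   50   78 1839] [ 390.8 -364.2   10. ] rel [-119.9  203.   128.7]
[ 14 312  31  77 622] [267.8  31.6  10. ] rel [-120.1 -211.3  128.7]
```

Request:
{"api": "arm_command", "payload": {"offset": [[2,0,40],[2,0,80],[2,0,100],[2,0,111],[2,0,111],[2,0,111],[2,0,111],[2,0,111],[2,0,111],[2,0,111],[2,0,111]], "twist": [0,0,0,0,0,0,0,0,0,0,0], "jaw": [0,0,0,0,0,120,255,255,255,255,255]}}

```text
time: 3.7
tcp_pos: [447.6, -134.3, 27.9]
eef_rot: [0.989, 0.15, 0.0, 0.0]
force: [0.1, 0.7, 2.4]
gripper_width: 59.0
```

Request:
{"api": "arm_command", "payload": {"offset": [[0,0,-40],[0,0,-80],[10,-11,-115],[40,-46,-132],[65,-75,-132],[92,-106,-132],[119,-137,-132],[146,-168,-132],[173,-199,-132],[199,-228,-132],[199,-228,-132],[199,-228,-132]], "twist": [0,0,0,0,0,0,0,0,0,0,0,0], "jaw": [255,255,255,255,255,255,255,255,255,255,255,255]}}

```text
time: 4.7
tcp_pos: [569.4, 144.3, 158.9]
eef_rot: [0.988, 0.152, -0.0, 0.0]
force: [0.1, -0.4, 0.1]
gripper_width: 58.9
```

```bash
python3 - <<'E'
from h import *
s=state();w=snapshot("wrist");C=cam("wrist",s);print(s["time"],s["tcp_pos"],s["gripper_width"],rel(s,(569.3,142.5,128.4)))
cv2.imwrite("pics/w2.png",w[:,:,::-1])
for c,st in blobs(w,(8,90,40),(24,255,255),600):
    p=onz(C,bc(st),s["tcp_pos"][2]-17.5);print(st,p,"rel",rel(s,p))
E
```

```text
4.7 [569.4 144.3 158.9] 58.900468562626706 [-0.6  1.7 30.5]
[ 511  109   49   93 2411] [653.2  55.9 141.4] rel [ 53.4 109.5  17.4]
[  219   207   126   122 10489] [570.3 144.9 141.4] rel [ 1.1 -0.2 17.5]
[ 102  311   36   78 1378] [504.4 208.5 141.4] rel [-42.7 -80.7  17.5]
[ 426  311   36   79 1417] [552.4  54.8 141.4] rel [-43.1  80.3  17.5]
[ 159  406  401   14 2934] [504.9  81.9 141.4] rel [-80.3  40.2  17.6]
```

View pics/w2.png

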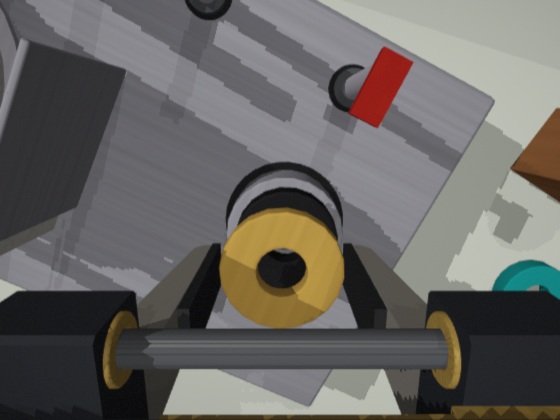

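Request:
{"api": "arm_command", "payload": {"offset": [[-1.5,2,15],[-1.5,2,26],[-1.5,2,30],[-1.5,2,30],[-1.5,2,30],[-1.5,2,30],[-1.5,2,30],[-1.5,2,30],[-1.5,2,20],[-1.5,2,0],[-1.5,2,-20],[-1.5,2,-20]], "twist": [0,0,0,0,0,0,0,0,0,0,0,0], "jaw": [255,255,255,255,0,0,0,0,0,0,0,0]}}

```text
time: 5.75
tcp_pos: [571.5, 140.5, 184.9]
eef_rot: [0.989, 0.15, 0.004, 0.0]
force: [-0.7, 0.2, 1.4]
gripper_width: 92.1
```

```bash
python3 - <<'E'
from h import *
s=state();w=snapshot("wrist");s2=state();C=cam("wrist",s);print(s["time"],s["tcp_pos"],s2["tcp_pos"],s2["joint_velocities"])
for c,st in blobs(w,(8,90,40),(24,255,255),3000):
    p=onz(C,bc(st),111);print(st,p,"rel",rel(s,p))
m=cv2.inRange(cv2.cvtColor(w,cv2.COLOR_RGB2HSV),(8,90,40),(24,255,255))
print(rel(s2,(561.5,-220.5,138)))
E
```

```text
5.75 [571.5 140.5 184.9] [570.6 140.4 182.7] [-0.   0.   0.1 -0.  -0.  -0. ]
[ 487  111   73   95 3441] [657.8  19.1 111. ] rel [ 45.7 141.4  74.6]
[ 234  192   96   94 6185] [568.6 139.6 111. ] rel [-3.6 -0.2 73.9]
[-116.2  341.8   44.6]
```

```bash
python3 - <<'E'
from h import *
for k in range(2):
  s=state();w=snapshot("wrist");C=cam("wrist",s);print(s["time"],s["tcp_pos"],s["eef_rot"].round(4))
for c,st in blobs(w,(8,90,40),(24,255,255),5000):
    p=onz(C,bc(st),111);print(st,p,"rel",rel(s,p))
# hub disc: everything; bore dark
cv2.imwrite("pics/w3.png",cv2.resize(w[130:330,180:390],None,fx=3,fy=3,interpolation=cv2.INTER_CUBIC)[:,:,::-1])
print(rel(s,(561.5,-220.5,138)))
E
```

```text
5.8 [570.6 140.4 182.7] [1.  0.2 0.  0. ]
5.85 [569.4 140.3 180.7] [1.  0.2 0.  0. ]
[ 234  189   98   96 6417] [568.8 139.7 111. ] rel [-1.   0.4 69.7]
[-114.9  342.1   42.7]
```

View pics/w3.png

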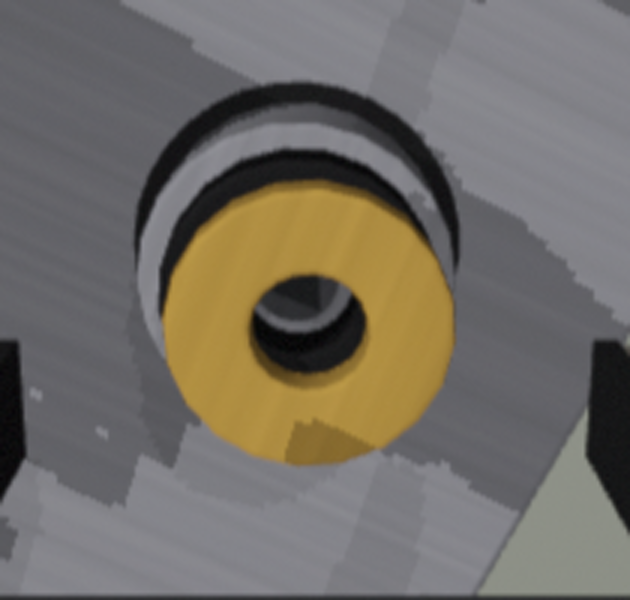

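Request:
{"api": "arm_command", "payload": {"offset": [[0.5,-2,30],[0.5,-2,46],[0.5,-2,50],[0.5,-2,50],[0.5,-2,50]], "twist": [0,0,0,0,0], "jaw": [0,0,0,0,0]}}

```text
time: 6.32
tcp_pos: [568.4, 142.3, 129.4]
eef_rot: [0.989, 0.15, -0.0, -0.0]
force: [0.0, -0.0, -0.0]
gripper_width: 91.8
```

Request:
{"api": "arm_command", "payload": {"offset": [[0,0,0],[0,0,0],[0,0,0],[0,0,0],[0,0,0],[0,0,0],[0,0,0],[0,0,0],[0,0,-10],[0,0,-30],[0,0,-45],[0,0,-45]], "twist": [0,0,0,0,0,0,0,0,0,0,0,0], "jaw": [100,100,100,100,100,0,0,0,0,0,0,0]}}

```text
time: 7.32
tcp_pos: [570.9, 142.5, 178.9]
eef_rot: [0.989, 0.15, 0.004, 0.0]
force: [0.1, 0.5, 0.9]
gripper_width: 91.8
```

```bash
python3 - <<'E'
from h import *
for k in range(2):
  s=state();w=snapshot("wrist");C=cam("wrist",s);print(s["time"],s["tcp_pos"],s["eef_rot"].round(4))
  for c,st in blobs(w,(8,90,40),(24,255,255),5000):
    p=onz(C,bc(st),111);print(st,p,"rel",rel(s,p))
print(rel(s,(562,-220,138)))
E
```

```text
7.3167 [570.9 142.5 178.9] [1.  0.2 0.  0. ]
[ 232  194   98   96 6486] [567.8 142.2 111. ] rel [-3.5 -0.8 67.9]
7.3667 [570.  142.4 177. ] [1.  0.2 0.  0. ]
[ 232  193   99   97 6610] [567.8 142.2 111. ] rel [-2.5 -0.5 66. ]
[-115.6  343.6   38.8]
```

Request:
{"api": "arm_command", "payload": {"offset": [[-114,344,36],[-114,344,36],[-114,344,36],[-114,344,36],[-114,344,36],[-114,344,36],[-114,344,36],[-114,344,36],[-114,344,36],[-114,344,36],[-114,344,36],[-114,344,36]], "twist": [0,0,0,0,0,0,0,0,0,0,0,0], "jaw": [0,0,0,0,0,0,0,0,0,0,0,0]}}

```text
time: 8.42
tcp_pos: [561.3, -219.1, 137.3]
eef_rot: [0.989, 0.15, -0.001, -0.001]
force: [-0.2, -0.3, 0.4]
gripper_width: 92.2
```

```bash
python3 brass.py; python3 - <<'E'
from h import *
s=state();w=snapshot("wrist");C=cam("wrist",s)
for c,st in blobs(w,(105,150,30),(125,255,255),300): print("blue",st,c,onz(C,bc(st),77))
E
```

```text
8.4167 [ 561.3 -219.1  137.3]
[ 402    0  149   50 4288] [ 722.3 -304.3   10. ] rel [128.6 129.5 126.9]
[ 246  170   79   77 4027] [ 564.2 -220.4   10. ] rel [  2.5   2.4 127.3]
[ 500  311   50   78 1859] [ 507.7 -446.8   10. ] rel [-118.7  201.8  127.1]
blue [ 13   0  86  17 996] [58.5  6.3] [644.2 -74.2  77. ]
```

Request:
{"api": "arm_command", "payload": {"offset": [[3,2,40],[3,2,80],[3,2,100],[3,2,109.5],[3,2,109.5],[3,2,109.5],[3,2,109.5],[3,2,109.5],[3,2,109.5],[3,2,109.5],[3,2,109.5],[3,2,109.5]], "twist": [0,0,0,0,0,0,0,0,0,0,0,0], "jaw": [0,0,0,0,0,120,255,255,255,255,255,255]}}

```text
time: 9.52
tcp_pos: [565.7, -221.1, 29.5]
eef_rot: [0.989, 0.15, 0.0, 0.0]
force: [-0.3, 1.2, 4.2]
gripper_width: 57.9
```

Request:
{"api": "arm_command", "payload": {"offset": [[0,0,-40],[0,0,-80],[4,-12,-115],[15,-47,-140],[28,-86,-140],[41,-125,-140],[54,-164,-140],[67,-203,-140],[80,-242,-140],[93,-281,-140],[103,-316,-140],[111,-346,-140]], "twist": [0,0,0,0,0,0,0,0,0,0,0,0], "jaw": [255,255,255,255,255,255,255,255,255,255,255,255]}}

```text
time: 10.52
tcp_pos: [567.9, 144.9, 168.7]
eef_rot: [0.989, 0.151, -0.0, -0.0]
force: [0.2, -0.2, -0.7]
gripper_width: 57.7
```

Request:
{"api": "arm_command", "payload": {"offset": [[0,0,0],[0,0,0],[0,0,0]], "twist": [0,0,0], "jaw": [255,255,255]}}

```text
time: 10.77
tcp_pos: [568.4, 141.7, 168.7]
eef_rot: [0.989, 0.15, -0.0, 0.0]
force: [-0.0, 0.4, -1.0]
gripper_width: 57.7
```

```bash
python3 - <<'E'
from h import *
s=state();w=snapshot("wrist");C=cam("wrist",s);print(s["time"],s["tcp_pos"],s["gripper_width"],rel(s,(569.3,142.5,140.5)))
cv2.imwrite("pics/w4.png",w[:,:,::-1])
for c,st in blobs(w,(8,90,40),(24,255,255),5000):
    p=onz(C,bc(st),s["tcp_pos"][2]-19.5);print(st,p,"rel",rel(s,p))
E
```

```text
10.7667 [568.4 141.7 168.7] 57.723778382156326 [ 1.1 -0.5 28.2]
[  220   192   124   137 12853] [572.1 143.2 149.2] rel [ 4.  -0.2 19.5]
```

View pics/w4.png

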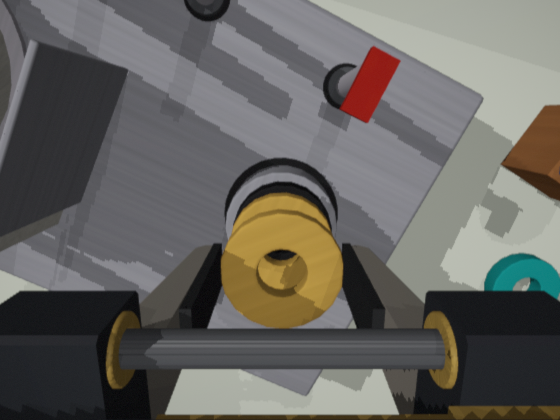

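Request:
{"api": "arm_command", "payload": {"offset": [[0,-0.5,14],[0,-0.5,23],[0,-0.5,27],[0,-0.5,28],[0,-0.5,28],[0,-0.5,28]], "twist": [0,0,0,0,0,0], "jaw": [255,255,255,255,255,255]}}

```text
time: 11.32
tcp_pos: [568.5, 142.3, 140.9]
eef_rot: [0.989, 0.15, 0.0, -0.0]
force: [0.4, 0.3, -0.6]
gripper_width: 57.9
```

Request:
{"api": "arm_command", "payload": {"offset": [[0,0,0],[0,0,0],[0,0,0],[0,0,0],[0,0,-10],[0,0,-25],[0,0,-35],[0,0,-40],[0,0,-40],[0,0,-40]], "twist": [0,0,0,0,0,0,0,0,0,0], "jaw": [40,0,0,0,0,0,0,0,0,0]}}

```text
time: 12.15
tcp_pos: [568.5, 142.8, 181.3]
eef_rot: [0.989, 0.15, 0.0, 0.0]
force: [0.4, 0.3, -0.6]
gripper_width: 91.9
```

```bash
python3 - <<'E'
from h import *
s=state();w=snapshot("wrist");C=cam("wrist",s);print(s["time"],s["tcp_pos"],s["eef_rot"].round(4))
for c,st in blobs(w,(8,90,40),(24,255,255),5000):
    p=onz(C,bc(st),121);print(st,p,"rel",rel(s,p))
cv2.imwrite("pics/w5.png",cv2.resize(w[150:350,180:390],None,fx=3,fy=3,interpolation=cv2.INTER_CUBIC)[:,:,::-1])
E
```

```text
12.15 [568.5 142.8 181.3] [1.  0.2 0.  0. ]
[ 232  189  102  102 7399] [569.  142.5 121. ] rel [ 0.3  0.4 60.3]
```

View pics/w5.png

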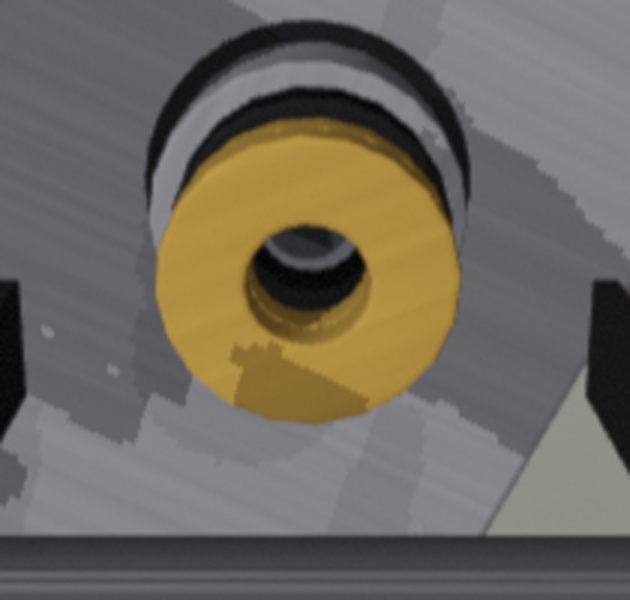

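Request:
{"api": "arm_command", "payload": {"offset": [[35,221,-20],[35,221,-20],[35,221,-20],[35,221,-20],[35,221,-20],[35,221,-20],[35,221,-20],[35,221,-20],[35,221,-20]], "twist": [0,0,0,0,0,0,0,0,0], "jaw": [0,0,0,0,0,0,0,0,0]}}

```text
time: 12.95
tcp_pos: [666.6, -56.5, 199.9]
eef_rot: [0.989, 0.151, -0.001, -0.001]
force: [-0.4, 0.1, -0.2]
gripper_width: 91.8
```

```bash
python3 - <<'E'
from h import *
s=state();w=snapshot("wrist");C=cam("wrist",s);print(s["time"],s["tcp_pos"],s["eef_rot"].round(4))
for c,st in blobs(w,(105,130,30),(125,255,255),300):
    p=onz(C,bc(st),74);print(st,p,"rel",rel(s,p))
cv2.imwrite("pics/w6.png",w[:,:,::-1])
E
```

```text
12.95 [666.6 -56.5 199.9] [ 1.   0.2 -0.  -0. ]
[ 244  161   85   84 5487] [674.1 -57.3  74. ] rel [  7.1   3.2 125.9]
```

View pics/w6.png

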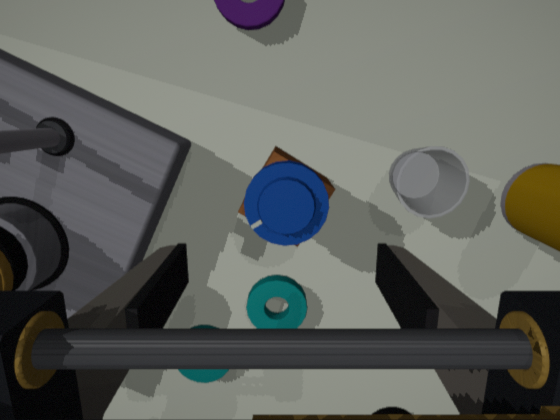

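```bash
python3 - <<'E'
from h import *
w=cv2.imread("pics/w6.png")[:,:,::-1].copy()
s=state();C=cam("wrist",s);print(s["tcp_pos"])
hsv=cv2.cvtColor(w,cv2.COLOR_RGB2HSV)
b=cv2.inRange(hsv,(105,130,30),(125,255,255));n,l,st,_=cv2.connectedComponentsWithStats(b)
i=1+np.argmax(st[1:,4]);cs,_=cv2.findContours((l==i).astype(np.uint8),cv2.RETR_EXTERNAL,cv2.CHAIN_APPROX_NONE)
h=cv2.convexHull(max(cs,key=len));e=cv2.fitEllipse(h);print(e)
m=np.zeros(b.shape,np.uint8);cv2.fillPoly(m,[h],1);m=cv2.erode(m,np.ones((3,3)))
v,u=np.where((m>0)&(hsv[:,:,1]<110)&(hsv[:,:,2]>90));print(len(u),u.mean(),v.mean())
k=(abs(u-256)<12)&(abs(v-225)<12);pts=np.array([onz(C,(a,c),74)[:2] for a,c in zip(u[k],v[k])])
c=onz(C,e[0],74)[:2];d=pts.mean(0)-c;print(k.sum(),"c",c,rel(s,np.r_[c,74]),"dir",np.degrees(np.arctan2(d[1],d[0])),np.hypot(*d))
_,_,vt=np.linalg.svd(pts-pts.mean(0));print("line",np.degrees(np.arctan2(vt[0,1],vt[0,0])))
E
```

```text
[666.7 -56.1 200.2]
((286.0240783691406, 202.95050048828125), (83.9963607788086, 84.10607147216797), 88.82725524902344)
51 256.6470588235294 223.5686274509804
51 c [673.8 -57.1] [  6.7   3.2 126.2] dir 143.21670444069383 27.356164841894678
line 142.56221620583355
```

Request:
{"api": "arm_command", "payload": {"offset": [[7,3,40],[7,3,80],[7,3,106],[7,3,115],[7,3,116],[7,3,116],[7,3,116],[7,3,116],[7,3,116],[7,3,116],[7,3,116],[7,3,116]], "twist": [0,0,0,0,0,0,0,0,0,0,0,0], "jaw": [0,0,0,0,0,0,120,255,255,255,255,255]}}

```text
time: 14.0
tcp_pos: [675.5, -58.2, 86.2]
eef_rot: [0.989, 0.15, 0.001, -0.0]
force: [-1.0, 2.7, 6.0]
gripper_width: 62.1
```

Request:
{"api": "arm_command", "payload": {"offset": [[0,0,-30],[0,0,-70],[0,0,-108],[-2,-12,-135],[-9,-49,-140],[-16,-86,-140],[-23,-123,-140],[-30,-160,-140],[-36,-195,-140],[-42,-223,-140],[-42,-223,-140],[-42,-223,-140]], "twist": [0,0,0,0,-7,-14,-21,-28,-32.7,-32.7,-32.7,-32.7], "jaw": [255,255,255,255,255,255,255,255,255,255,255,255]}}

```text
time: 15.0
tcp_pos: [567.5, 142.8, 224.0]
eef_rot: [0.906, 0.424, -0.001, -0.0]
force: [0.1, -0.2, -3.1]
gripper_width: 62.4
```

```bash
cat > pl.py <<'E'
from h import *
def plate(name):
    s=state();w=snapshot("wrist");C=cam("wrist",s)
    print(s["time"],s["tcp_pos"],s["force"],s["gripper_width"],"yaw",np.degrees(np.arctan2(*R.from_quat(s["eef_rot"]).as_matrix()[[1,0],0])))
    hsv=cv2.cvtColor(w,cv2.COLOR_RGB2HSV);z=s["tcp_pos"][2]-28.2+16
    b=cv2.inRange(hsv,(105,130,30),(125,255,255));n,l,st,_=cv2.connectedComponentsWithStats(b)
    i=1+np.argmax(st[1:,4]);cs,_=cv2.findContours((l==i).astype(np.uint8),cv2.RETR_EXTERNAL,cv2.CHAIN_APPROX_NONE)
    h=cv2.convexHull(max(cs,key=len));e=cv2.fitEllipse(h);print(e)
    m=np.zeros(b.shape,np.uint8);cv2.fillPoly(m,[h],1);m=cv2.erode(m,np.ones((5,5)))
    v,u=np.where((m>0)&(hsv[:,:,1]<110)&(hsv[:,:,2]>90));print(len(u),u.mean(),v.mean())
    pts=np.array([onz(C,(a,c),z)[:2] for a,c in zip(u,v)]);c=onz(C,e[0],z)[:2];d=pts.mean(0)-c
    _,_,vt=np.linalg.svd(pts-pts.mean(0))
    print("c",c,rel(s,np.r_[c,z]),"dir",np.degrees(np.arctan2(d[1],d[0])),np.hypot(*d),"line",np.degrees(np.arctan2(vt[0,1],vt[0,0])))
    print("to hub",rel(s,(569.2,142.5,121+28.2)))
    cv2.imwrite(f"pics/{name}.png",w[:,:,::-1]);return s,w
E
python3 -c "
from pl import *
s,w=plate('w7');print(s['joint_pos'].round(3))"
```

```text
15.0 [567.5 142.8 224. ] [ 0.1 -0.2 -3.1] 62.378205313393 yaw 50.13206184789077
((281.4677734375, 274.65936279296875), (135.8653564453125, 138.84339904785156), 97.02774047851562)
112 234.65178571428572 309.2142857142857
c [567.4 142.6] [-0.2  0.1 12.2] dir 178.69299804875808 27.945688545429217 line 174.02848968261773
to hub [ 1.   1.6 74.8]
[ 0.   0.2  1.6 -0.   1.4  0.7]
```

View pics/w7.png

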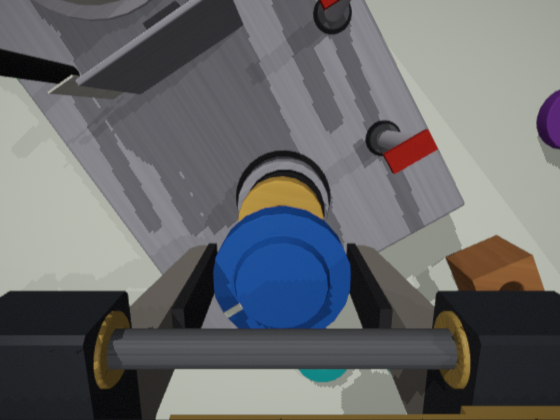

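Request:
{"api": "arm_command", "payload": {"offset": [[1,1.5,5],[1,1.5,15],[1,1.5,28],[1,1.5,40],[1,1.5,50],[1,1.5,50],[1,1.5,50]], "twist": [0,0,0,0,0,0,0], "jaw": [255,255,255,255,255,255,255]}}

```text
time: 15.63
tcp_pos: [569.3, 141.2, 172.7]
eef_rot: [0.906, 0.422, -0.002, -0.001]
force: [0.7, 1.0, -4.9]
gripper_width: 62.6
```

```bash
python3 -c "
from pl import *
s,w=plate('w8');print(s['ft_torque'])"
```

```text
15.6333 [569.3 141.2 172.7] [ 0.7  1.  -4.9] 62.559983743850644 yaw 49.947661423449475
((281.5668029785156, 278.7206115722656), (138.20863342285156, 140.66217041015625), 99.65043640136719)
118 232.90677966101694 312.7542372881356
c [568.  139.4] [-2.2  0.1 12.2] dir 177.14804065585403 28.600907330805356 line 174.38443566671762
to hub [ 1.  -0.9 23.5]
[ 0.1 -0.1 -0.1]
```

Request:
{"api": "arm_command", "payload": {"offset": [[0.5,-1,0],[0.5,-1,0],[0.5,-1,0]], "twist": [0,0,0], "jaw": [255,255,255]}}

```text
time: 15.93
tcp_pos: [570.2, 142.6, 175.3]
eef_rot: [0.906, 0.423, 0.0, 0.0]
force: [0.6, -0.5, -3.0]
gripper_width: 62.4
```

```bash
python3 -c "
from pl import *
s,w=plate('w9');print(s['ft_torque'])"
```

```text
15.9333 [570.2 142.6 175.3] [ 0.6 -0.5 -3. ] 62.39883458113091 yaw 49.9944426863799
((281.63775634765625, 278.82269287109375), (138.56246948242188, 141.05612182617188), 94.0591812133789)
118 232.90677966101694 312.8305084745763
c [568.9 140.8] [-2.2  0.2 12.2] dir 177.0409314369062 28.559490605153513 line 173.08526949684793
to hub [-0.7 -0.8 26.1]
[-0. -0.  0.]
```

View pics/w9.png

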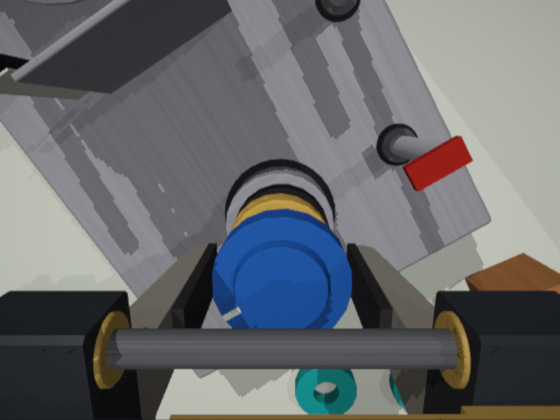

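Request:
{"api": "arm_command", "payload": {"offset": [[0,-0.8,3],[0,-0.8,6],[0,-0.8,9],[0,-0.8,12],[0,-0.8,14],[0,-0.8,16],[0,-0.8,16],[0,-0.8,16]], "twist": [0,0,0,0,0,0,0,0], "jaw": [255,255,255,255,255,255,255,255]}}

```text
time: 16.65
tcp_pos: [570.0, 143.8, 161.0]
eef_rot: [0.906, 0.423, 0.001, -0.0]
force: [-2.7, 1.8, 6.9]
gripper_width: 62.7
```

```bash
python3 -c "
from pl import *
s,w=plate('w10');print(s['ft_torque'].round(2))"
```

```text
16.65 [570.  143.8 161. ] [-2.7  1.8  6.9] 62.680337420860596 yaw 49.99640742920739
((281.6587219238281, 279.111083984375), (139.16331481933594, 141.15744018554688), 103.3008804321289)
122 232.65573770491804 312.9672131147541
c [568.6 141.9] [-2.4  0.2 12.2] dir 176.75472037548766 28.608170524343766 line 173.12007400149955
to hub [-1.5  0.2 11.8]
[ 0.2  0.8 -0. ]
```

Request:
{"api": "arm_command", "payload": {"offset": [[-1,0,1],[-1,0,1],[-1,0,1],[-1,0,1],[-1,0,1]], "twist": [-2,-4,-6,-8,-8], "jaw": [255,255,255,255,255]}}

```text
time: 17.12
tcp_pos: [568.9, 143.8, 160.6]
eef_rot: [0.874, 0.485, 0.001, -0.001]
force: [-6.1, 4.2, 11.4]
gripper_width: 62.4
```

Request:
{"api": "arm_command", "payload": {"offset": [[0,0,0.5],[0,0,0.5],[0,0,0.5],[0,0,0.5],[0,0,0.5],[0,0,0.5]], "twist": [3,6,9,12,15,15], "jaw": [255,255,255,255,255,255]}}

```text
time: 17.62
tcp_pos: [569.5, 143.2, 158.2]
eef_rot: [0.931, 0.366, 0.001, -0.0]
force: [1.1, 4.0, -2.3]
gripper_width: 62.4
```

Request:
{"api": "arm_command", "payload": {"offset": [[0,0,1],[0,0,2],[0,0,3.5],[0,0,5],[0,0,6],[0,0,6]], "twist": [-1,-2,-3,-3,-3,-3], "jaw": [255,255,255,255,255,255]}}

```text
time: 18.12
tcp_pos: [568.9, 142.9, 151.3]
eef_rot: [0.92, 0.391, 0.0, -0.0]
force: [0.3, 4.8, -0.8]
gripper_width: 62.1
```

```bash
python3 -c "
from pl import *
s,w=plate('w11');print(s['ft_torque'].round(2))"
```

```text
18.1167 [568.9 142.9 151.3] [ 0.3  4.8 -0.8] 62.147758824988976 yaw 46.06303047187468
((281.65240478515625, 278.2137145996094), (138.17588806152344, 141.23922729492188), 96.66793823242188)
113 232.93805309734512 312.6637168141593
c [567.7 141.5] [-1.9  0.1 12.2] dir 173.46872013807072 28.682834543043274 line 168.3954177079523
to hub [-0.1  0.5  2.1]
[ 1.1 -0.3 -0.1]
```

Request:
{"api": "arm_command", "payload": {"offset": [[0.5,-0.5,1],[0.5,-0.5,2],[0.5,-0.5,3],[0.5,-0.5,4],[0.5,-0.5,5],[0.5,-0.5,5]], "twist": [0,0,0,0,0,0], "jaw": [255,255,255,255,255,255]}}

```text
time: 18.67
tcp_pos: [569.1, 143.4, 147.0]
eef_rot: [0.92, 0.391, 0.001, -0.0]
force: [0.8, 4.9, 2.8]
gripper_width: 62.0
```

Request:
{"api": "arm_command", "payload": {"offset": [[0.3,-0.3,1],[0.3,-0.3,2],[0.3,-0.3,3],[0.3,-0.3,3]], "twist": [0,0,0,0], "jaw": [255,255,255,255]}}

```text
time: 19.0
tcp_pos: [569.7, 144.0, 146.4]
eef_rot: [0.92, 0.391, 0.001, 0.0]
force: [-3.2, 5.2, 13.7]
gripper_width: 62.4
```

```bash
python3 -c "
from pl import *
s,w=plate('w12');print(s['ft_torque'].round(2))"
```

```text
19.0 [569.7 144.  146.4] [-3.2  5.2 13.7] 62.41469121865114 yaw 46.016712274361566
((281.48516845703125, 278.6399841308594), (139.71658325195312, 141.17822265625), 109.71891021728516)
115 232.94782608695652 312.89565217391305
c [568.3 142.4] [-2.1  0.1 12.2] dir 173.3361712653877 28.543501745393453 line 169.12094818225054
to hub [-1.4  0.7 -2.8]
[1.2 0.9 0.1]
```

Request:
{"api": "arm_command", "payload": {"offset": [[-0.5,0.3,-1],[-0.5,0.3,-1],[-0.5,0.3,-1],[-0.5,0.3,-1],[-0.5,0.3,-1],[-0.5,0.3,-10],[-0.5,0.3,-25],[-0.5,0.3,-40],[-0.5,0.3,-55],[-0.5,0.3,-55],[-0.5,0.3,-55]], "twist": [0,0,0,0,0,0,0,0,0,0,0], "jaw": [200,60,0,0,0,0,0,0,0,0,0]}}

```text
time: 19.97
tcp_pos: [569.3, 142.8, 199.5]
eef_rot: [0.921, 0.391, 0.001, 0.001]
force: [-0.3, -0.9, -0.1]
gripper_width: 92.2
```

```bash
python3 - <<'E'
from pl import *
s,w=plate('w13')
C=cam("wrist",s)
a=snapshot("side");cv2.imwrite("pics/s13.png",a[:,:,::-1])
b=cv2.resize(a[200:300,200:320],None,fx=5,fy=5,interpolation=cv2.INTER_CUBIC)
c=cv2.resize(w[120:370,150:460],None,fx=1.6,fy=1.6,interpolation=cv2.INTER_CUBIC)
cv2.imwrite("pics/both.png",np.vstack([cv2.resize(b,(600,500))[:, :],np.zeros((1,600,3),np.uint8)])[:,:,::-1])
W=np.zeros((500,800,3),np.uint8);W[:,:400]=cv2.resize(a[205:285,225:289],(400,500),interpolation=cv2.INTER_CUBIC);W[:400,400:]=cv2.resize(w[100:340,160:400],(400,400))
cv2.imwrite("pics/both.png",W[:,:,::-1])
E
```

```text
19.9667 [569.3 142.8 199.5] [-0.3 -0.9 -0.1] 92.21960839945781 yaw 45.99233138378878
((281.2531433105469, 237.47792053222656), (106.97401428222656, 108.3856201171875), 162.27317810058594)
78 244.47435897435898 263.96153846153845
c [581.5 155.5] [17.6 -0.  12.2] dir 173.06952669133932 20.816376946099442 line 169.97706875021026
to hub [-0.3  0.1 50.3]
```

View pics/both.png

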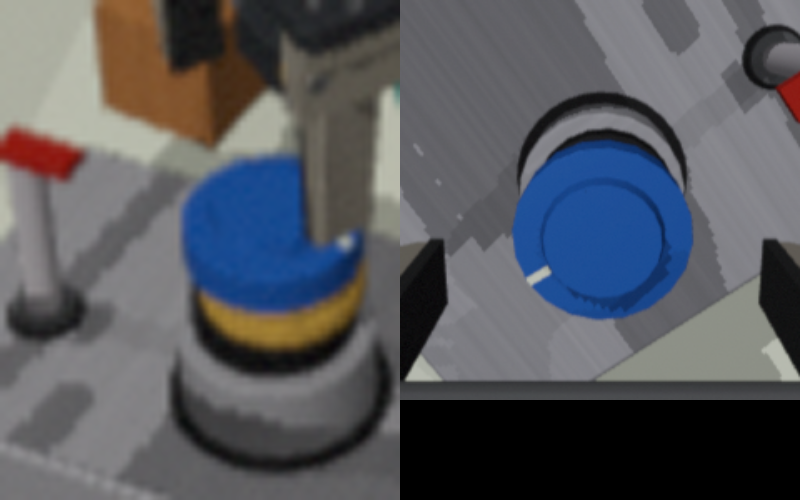

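Request:
{"api": "arm_command", "payload": {"offset": [[0,0,0],[0,0,0],[0,0,0],[0,0,0],[0,0,0],[0,0,0],[0,0,10],[0,0,20],[0,0,26],[0,0,28],[0,0,28],[0,0,28]], "twist": [0,0,0,0,0,0,0,0,0,0,0,0], "jaw": [255,255,255,255,255,255,255,255,255,255,255,255]}}

```text
time: 21.07
tcp_pos: [568.4, 143.0, 170.2]
eef_rot: [0.921, 0.391, -0.0, -0.0]
force: [0.6, 0.3, -0.1]
gripper_width: 13.9
```

Request:
{"api": "arm_command", "payload": {"offset": [[0,0,1],[0,0,2],[0,0,3],[0,0,4],[0,0,5],[0,0,5]], "twist": [0,0,0,0,0,0], "jaw": [255,255,255,255,255,255]}}

```text
time: 21.57
tcp_pos: [569.0, 143.1, 168.3]
eef_rot: [0.92, 0.391, 0.0, 0.0]
force: [-6.1, 0.2, 13.6]
gripper_width: 0.6
```

Request:
{"api": "arm_command", "payload": {"offset": [[0,0,-10],[0,0,-35],[0,0,-60],[0,0,-80],[0,0,-80],[0,0,-80],[0,0,-80],[0,0,-80]], "twist": [0,0,0,0,0,0,0,0], "jaw": [255,255,255,255,255,255,255,255]}}

```text
time: 22.23
tcp_pos: [567.7, 142.9, 243.5]
eef_rot: [0.921, 0.391, -0.002, -0.001]
force: [0.8, -0.1, -0.7]
gripper_width: 0.8
```

```bash
python3 - <<'E'
from pl import *
s,w=plate('w14');C=cam("wrist",s)
for c,st in blobs(w,(105,130,30),(125,255,255),300): print(onz(C,bc(st),137))
print(s["force"],close_job())
E
```

```text
22.2333 [567.7 142.9 243.5] [ 0.8 -0.1 -0.7] 0.8322828593014269 yaw 45.991859300274164
((283.6595458984375, 216.18260192871094), (89.66706848144531, 91.00495147705078), 176.08482360839844)
279 278.494623655914 246.84587813620072
c [587.4 161.9] [27.4  1.  12.1] dir -143.09164933957675 14.366313489140815 line -54.13472324906327
to hub [ 1.   1.6 94.3]
[569.7 143.2 137. ]
the job is handed in; nothing more can be done
[ 0.8 -0.1 -0.7] None
```

The labeller is changed over and handed in at about 22 s. I added two brass rings on top of the black one, and the can plate sits on them with its shaft down in the hub's bore.

- **Gauge:** Two-camera heights of the three red tops came out at 140.6, 133.4 and 129.7. All read about 3 low, and the nearest one (133.4) ranked in the middle. I took it as the mid gauge, so the stack had to be 36 (16 + 10 + 10).
- **Rings:** The first brass ring landed about 2.8 off centre. I squared it up with the gripper before adding the second, and the stack ended within about 1.5 of the bore's axis.
- **Plate:** The shaft first stood on the hub face. After a turn of −8 then +15 degrees under light pressure it dropped in and went down to firm contact. The plate slid up about 3 in the grip on the way.
- **Last checks:** Pressing the boss with closed fingers met contact at tip height 143.3. That puts the seat at about 137.3, against 137 for the mid gauge. The size of the disc in the wrist image gave 138.8, within its error of about 2. A plate still on the flat would have read 153. The disc centre was within about 1 of the bore's axis.
- **White line:** By camera it read 169 to 173 degrees once seated, against about 175.6 expected from the view of the bore. That is within the shaft's play.

I kept clear of the can, the cup and the wrench throughout, but took no final picture of them. I viewed 12 pictures, two past the budget of 10.

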